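# Sort the stripped robot car's parts into their moulded trays

## Task

The robot car on this bench has been stripped: put the loose wheel, the square fan, the two-cell battery pack and the gear motor each into the tray whose well is moulded for it, lying flat on the floor of the well. Set each part down rather than dropping it, leave it released, and don't knock over the jar of screws.

Things in the scene. Friction and masses are not known exactly. Their poses are not given: they have to be found in the camera images.
- wheel: Loose robot-car wheel lying flat on the blue bench mat (mat top at z = 0.002): black tyre, grey five-spoke rim, 60 mm diameter, 26 mm high, about 40 g. A plain cylinder to the fingers, grasped across its diameter. Origin at the centre of its underside, z up along its axle.
- fan: Loose square black cooling fan lying flat on the mat (z = 0.002), 60 x 60 mm, 25 mm high, about 60 g, with a round opening and seven blades; a solid square block to the fingers, grasped by two facing sides. Origin at the centre of its underside, x and y along its sides, z up.
- pack: Loose battery pack flat on the mat (z = 0.002): black holder 77 x 41 mm, 20 mm high, with two fat grey-green round cells side by side, about 110 g; a solid block to the fingers. Origin at the centre of its underside, x along its 77 mm length, y across, z up.
- motor: Loose gear motor on the mat (z = 0.002), 65 mm long, 19 wide, 22.5 high, 50 g: yellow gearbox block (38 mm, towards -x), round steel can (27 mm, +x). A white 5.4 mm shaft along y at x = -21.5 mm, mid-height, sticks out 9 mm each side (36 over all): grasp across y at the middle, where 22 mm pads clear it. Origin: centre of its underside, x along the length, z up.
- wheel_tray_well (a point): Centre of the floor of the wheel's tray: a round well, 76 mm diameter, in an 88 x 88 mm tray; x, y along the tray's sides, z up. Fixed grey moulded tray on the mat, 11 mm high: straight well walls, well 8 mm deep, floor 3 mm above the tray's underside, rim 6 mm wide; it never moves.
- fan_tray_well (a point): Centre of the floor of the fan's tray: a square well, 76 x 76 mm, in an 88 x 88 mm tray; x, y along its sides, z up. The fan may go in at any quarter turn. Fixed grey moulded tray on the mat, 11 mm high: straight well walls, well 8 mm deep, floor 3 mm above the tray's underside, rim 6 mm wide; it never moves.
- pack_tray_well (a point): Centre of the floor of the battery pack's tray: a plain rectangular well, 93 x 57 mm, in a 105 x 69 mm tray; x along its length, z up. The pack may go in either way round. Fixed grey moulded tray on the mat, 11 mm high: straight well walls, well 8 mm deep, floor 3 mm above the tray's underside, rim 6 mm wide; it never moves.
- motor_tray_well (a point): Centre of the floor of the motor's tray: a dog-bone well 81 x 52 mm, waisted to 36 mm wide over the middle 21 mm, in a 93 x 64 mm tray; x along its length, z up. The motor goes in lengthwise, either way round, its shaft in a wide end. Fixed grey moulded tray on the mat, 11 mm high: straight well walls, well 8 mm deep, floor 3 mm above the tray's underside, rim 6 mm wide; it never moves.
- jar: Closed clear jar of brass screws with a red lid, 52 mm diameter, 67 mm high, loose, standing on the mat among the parts; not to be knocked over. Origin at the centre of its underside, z up.

How it is judged:
By the outcome, as a careful person would: the job done as asked, in the order asked, and still so for the second after the job is handed in, with the robot touching nothing.
It also fails if it takes over 120 s, if anything falls off the work surface, if the arm or the gripper's body presses on something with over 40 N, if the wrist force passes 120 N, or if a joint passes its speed limit or range.

## Robot

A 6-joint arm with a two-finger parallel gripper is mounted at the origin on the work surface. World frame = base frame: x ahead of the robot, y to its left, z up, the work surface at z = 0. Lengths are in m, angles in rad, forces in N, time in s.
With the tool pointing down it reaches from about 0.25 to 0.725 m from the base axis. Payload 4 kg.
Tool frame: the origin (TCP) lies on the centre line of the jaws, within the pads' length; the fingertips stand 22 mm ahead of it and the grasp point (between the pads) lies 3 mm ahead of it; z points along the fingers, y is the line along which they close (so a half turn about z gives the same grasp; the last joint's range is limited). The gripper opens to 85 mm and grips with 20 to 120 N. Pads are 22 mm wide; open, the fingers measure 114 mm over their backs; the gripper's body (76 mm by 85 mm) begins 54 mm behind the grasp point. The pads swing forward as they close: fully open they stand 13 mm farther back than shut.
Start: joints at [1.115, 0.241, 0.005, 1.335, 0, 1.571], TCP at [0.22, 0.449, 0.253] pointing down, gripper open.
Joint ranges: [-2.72, 2.72], [-1.05, 1.87], [-1.09, 1.28], [-1.99, 2.15], [-1.42, 1.44], [-3.14, 3.14]. Speed limits (rad/s): [2.79, 2.79, 3.14, 3.14, 3.14, 3.14].

## Interface

Orientations are given as a unit quaternion [w, x, y, z].
In Python, from rig import env, eyes, finish_job gives the robot as it stands.
- The arm moves only by the shell command python3 -m creep 'ROWS'. ROWS is JSON, a list of rows, each a list of 3 entries, a list of its own where there are three numbers: the finger opening in mm, from 0 to 85.4, then the shift along the tool's x, y, z in units of 60 mm (1.0 is 60 mm), then the turn, a rotation vector about the tool's x, y, z in units of 5 degrees (1.0 is 5 degrees). In form: [[gripper, [x, y, z], [ax, ay, az]], ...]. A call has 1 to 10 rows; each row shifts and turns the commanded pose from where the row before left it, along the tool's axes as they then stand; what a row does not reach is not made up. A row lasts 1/8 s, in which the tool goes at most 62.5 mm and 10.7 degrees, less where a joint would pass 70% of its speed; a pose out of reach is approached as far as the arm can. A call is refused whole if a number of a shift passes 1 or a number of a turn 1, either way. A call with a gripper value outside its range is refused whole. The fingers move at their own pace and stop on an object; the grip force is fixed at half the most. Time passes only in rows, so rows that do not move let the fingers close. It gives the time, the measured TCP pose, the force, the opening and the grip force at its end, in the units of the state.
- env.read_state(): the state, without advancing time (a new reading comes with each control period).
- eyes.snapshot(name): name is "side" or "top" or "wrist"; returns a dict with "img" (480x640x3 uint8, red, green, blue), "mtx" (3x3 intrinsics, pixels), "R" (3x3) and "t" (3): a world point X has camera coordinates R X + t. Camera axes: x right, y down, z forward; pixel columns grow to the right and rows downward; lengths in m; the calibration is good to about 2 mm. A picture is of the moment at which its call begins. There is no depth.
- finish_job(): hands the job in; it is judged then, once.
Trained networks look in a picture, given as the dict that the camera call returned (one of the last four; its "shot" number tells which), for a name from the list of things; names that differ only in an ending like _2 or _b are one class to them, and where a whole thing is asked for, a point or a joint stands for the part that bears it (a point fixed in the world has none). Each returns a list of dicts, best first, with "confidence" (0 to 1); they miss things now and then, are a little off and sometimes report something else, mostly with a low value. They report only what shows in the picture. A call takes as long as a camera call.
- eyes.search_frame(picture, thing): "point" ([column, row] in pixels, amid what is visible of it).
- eyes.regions_of(picture, thing): "mask" (480x640 bool, what is visible of it) and "point" ([column, row] in pixels, amid what is visible of it).
The state is a dict: "time_s": time; "qpos": joint angles; "joint_vel": joint speeds; "joint_torque": joint torques, N m; "position": TCP position; "ee_rot": TCP orientation; "ft_force": force on the tool from outside, world axes, zero at the start; "moment": the same for the moment, N m; "width": opening from 0.0 (shut) to 1.0 (fully open); "finger_force": force on a finger pad.
Only numpy, scipy, OpenCV 4.12 (cv2) and the standard library are available. Lean on these libraries where they do the work, as an engineer would, in place of code of your own. Each camera call takes 0.05 s, during which the arm holds its last target. There are 200 camera calls.

## Working session

There is one attempt and no reset: what is moved stays moved. The work goes in short steps, Python scripts to look and compute and a shell command to move; the robot and the scene stay as the last step left them, time stands still between calls to the robot, and variables do not carry over. Pictures are saved under pics/ and viewed, at most 16 in all, crops included, and the job is handed in when it is done.

```bash
mkdir -p pics; ls; python3 - <<'E'
from rig import env, eyes
import cv2,numpy as np
s=env.read_state(); print({k:np.round(v,3).tolist() for k,v in s.items()})
for n in ("top","side"):
    p=eyes.snapshot(n); cv2.imwrite(f"pics/{n}0.png",p["img"][:,:,::-1])
    print(n,np.round(p["mtx"],1).tolist(),np.round(p["R"],3).tolist(),np.round(p["t"],3).tolist())
    for th in "wheel fan pack motor wheel_tray_well fan_tray_well pack_tray_well motor_tray_well jar".split():
        print(th,[(np.round(d["point"]).tolist(),round(d["confidence"],2)) for d in eyes.search_frame(p,th)][:3])
E
```

```text
pics
{'time_s': 0.0, 'qpos': [1.115, 0.241, 0.004, 1.335, 0.0, 1.571], 'joint_vel': [0.001, 0.0, -0.002, -0.0, -0.001, 0.001], 'joint_torque': [0.0, -37.232, 25.241, 0.017, 0.0, -0.0], 'position': [0.22, 0.448, 0.252], 'ee_rot': [-0.0, 0.226, 0.974, -0.001], 'ft_force': [0.552, 0.023, -0.178], 'moment': [0.05, -0.011, 0.008], 'finger_force': 0.0, 'width': 0.999}
top [[496.9, 0.0, 318.5], [0.0, 496.9, 246.6], [0.0, 0.0, 1.0]] [[0.006, -1.0, -0.009], [-0.992, -0.005, -0.13], [0.13, 0.01, -0.992]] [-0.006, 0.53, 0.94]
wheel [([458.0, 343.0], 0.98), ([513.0, 241.0], 0.53)]
fan [([232.0, 193.0], 0.83)]
pack [([368.0, 286.0], 0.6), ([404.0, 204.0], 0.57), ([462.0, 344.0], 0.3)]
motor [([370.0, 287.0], 0.79), ([312.0, 178.0], 0.29)]
wheel_tray_well [([170.0, 338.0], 0.86)]
fan_tray_well [([514.0, 241.0], 0.77)]
pack_tray_well [([134.0, 251.0], 0.95)]
motor_tray_well [([268.0, 282.0], 0.9)]
jar [([312.0, 177.0], 0.69)]
side [[451.3, 0.0, 322.1], [0.0, 451.3, 237.1], [0.0, 0.0, 1.0]] [[0.954, -0.299, 0.001], [-0.229, -0.733, -0.64], [0.192, 0.611, -0.768]] [-0.51, 0.134, 0.878]
wheel [([269.0, 386.0], 0.97)]
fan [([346.0, 178.0], 0.86)]
pack [([396.0, 295.0], 0.98), ([382.0, 218.0], 0.62)]
motor [([304.0, 285.0], 0.83)]
wheel_tray_well [([220.0, 173.0], 0.55), ([344.0, 178.0], 0.48)]
fan_tray_well [([400.0, 417.0], 0.91)]
pack_tray_well [([280.0, 137.0], 0.98)]
motor_tray_well [([278.0, 214.0], 0.62)]
jar [([381.0, 217.0], 0.68)]
```

View pics/top0.png

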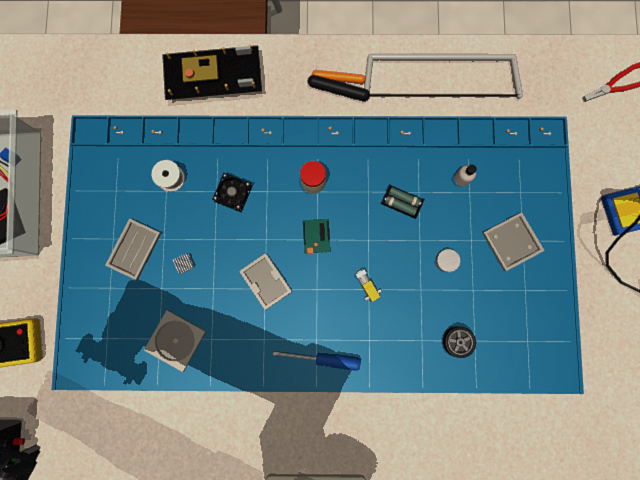

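View pics/side0.png

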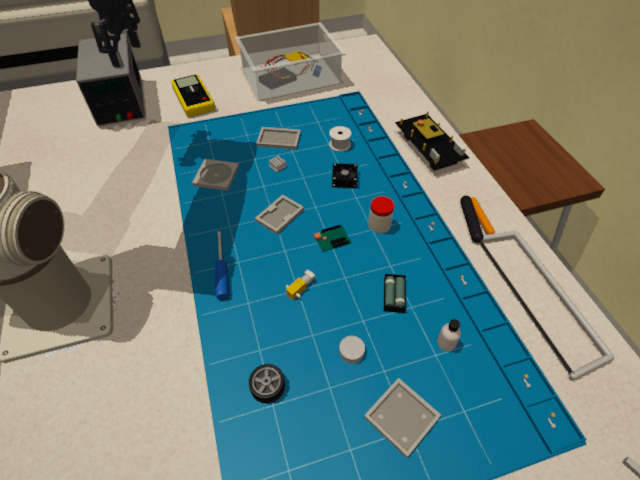

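The top view shows wheel (459,342), fan (233,191), pack (402,201), motor (369,284) and jar (313,176). It shows the trays as well: wheel's round well (175,341), fan's square (514,241), pack's rectangle (133,249) and motor's dog-bone (266,280). The side view agrees. There is also clutter (spool, bottle, cap, PCB, screwdriver). Next I fit shape models to the masks in both views.

```bash
cat > fit.py <<'E'
import numpy as np, cv2, json
from scipy.optimize import minimize
def box(lx,ly,h,cx=0,cy=0,z0=0):
    return np.array([[cx+a*lx/2,cy+b*ly/2,z] for a in(-1,1) for b in(-1,1) for z in(z0,z0+h)])
def cyl(d,h):
    a=np.linspace(0,2*np.pi,40); return np.array([[d/2*np.cos(t),d/2*np.sin(t),z] for t in a for z in(0,h)])
M=dict(wheel=[cyl(.06,.026)],fan=[box(.06,.06,.025)],pack=[box(.077,.041,.020)],
 motor=[box(.038,.019,.0225,-.0135),box(.027,.019,.0225,.019),box(.0054,.036,.0054,-.0215,0,.0085)],
 wheel_tray_well=[box(.088,.088,.011)],fan_tray_well=[box(.088,.088,.011)],pack_tray_well=[box(.105,.069,.011)],
 motor_tray_well=[box(.093,.064,.011)],jar=[cyl(.052,.067)])
def proj(c,X):
    Y=X@c["R"].T+c["t"]; return (Y[:,:2]/Y[:,2:])@np.diag([c["mtx"][0,0],c["mtx"][1,1]])+c["mtx"][:2,2]
def back(c,uv,z):
    d=c["R"].T@np.linalg.inv(c["mtx"])@np.array([*uv,1.]); o=-c["R"].T@c["t"]; return o+d*(z-o[2])/d[2]
def world(P,q,z0=.002):
    c,s=np.cos(q[2]),np.sin(q[2]); return P@np.array([[c,s,0],[-s,c,0],[0,0,1]])+[q[0],q[1],z0]
def cost(q,name,obs,z0):
    tot=0
    for c,m in obs:
        S=4; u0,v0,u1,v1=m["bb"]; img=np.zeros(((v1-v0)*S,(u1-u0)*S),np.uint8)
        for P in M[name]:
            uv=(proj(c,world(P,q,z0))-[u0,v0]+.5)*S
            cv2.fillConvexPoly(img,cv2.convexHull(np.round(uv).astype(np.int32)),1)
        g=m["big"]; tot+=1-(img&g).sum()/max(1,(img|g).sum())
    return tot/len(obs)
def prep(mask):
    v,u=np.where(mask); b=[max(0,u.min()-12),max(0,v.min()-12),min(640,u.max()+13),min(480,v.max()+13)]
    return dict(bb=b,big=cv2.resize(mask[b[1]:b[3],b[0]:b[2]].astype(np.uint8),None,fx=4,fy=4,interpolation=cv2.INTER_NEAREST))
def fit(name,obs,xy,z0=.002,yaws=np.arange(0,np.pi,np.pi/8)):
    obs=[(c,prep(m)) for c,m in obs]; best=None
    if name in("wheel","jar"): yaws=[0]
    if name=="motor": yaws=np.arange(0,2*np.pi,np.pi/8)
    starts=sorted(yaws,key=lambda y:cost([*xy,y],name,obs,z0))[:3]
    for y in starts:
        r=minimize(cost,[*xy,y],args=(name,obs,z0),method="Nelder-Mead",
          options=dict(initial_simplex=[[xy[0]+a,xy[1]+b,y+k] for a,b,k in((0,0,0),(.01,0,.1),(0,.01,-.1),(-.005,-.005,.2))],xatol=1e-4,fatol=1e-4))
        if best is None or r.fun<best.fun: best=r
    return best
E
cat > m1.py <<'E'
from rig import eyes
from fit import *
near=dict(top=dict(wheel=(459,342),fan=(233,191),pack=(402,201),motor=(369,284),wheel_tray_well=(175,341),fan_tray_well=(514,241),pack_tray_well=(133,249),motor_tray_well=(266,280),jar=(313,177)),
 side=dict(wheel=(267,383),fan=(346,176),pack=(396,293),motor=(300,285),wheel_tray_well=(216,174),fan_tray_well=(402,416),pack_tray_well=(279,138),motor_tray_well=(279,213),jar=(381,215)))
C={n:eyes.snapshot(n) for n in near}; out={}
for th in M:
    obs=[]
    for n,c in C.items():
        ok=[d for d in eyes.regions_of(c,th) if np.hypot(*(np.array(d["point"])-near[n][th]))<15]
        if ok: obs.append((n,c,ok[0]["mask"]))
        else: print("no",n,th)
    xy=back(C["top"],near["top"][th],.015)[:2]
    r=fit(th,[o[1:] for o in obs],xy)
    per=[np.round(fit(th,[o[1:]],r.x[:2]).x,3).tolist() for o in obs]
    out[th]=r.x.tolist(); print(th,np.round(r.x,4),round(r.fun,3),per)
json.dump(out,open("poses.json","w"))
E
python3 m1.py
```

```text
no top wheel
wheel [ 0.3498 -0.2773  0.0474] 0.046 [[0.35, -0.278, 0.031]]
no top fan
fan [ 0.6457  0.1722 -0.3606] 0.036 [[0.645, 0.172, 1.196]]
pack [ 0.6283 -0.1718  1.1486] 0.081 [[0.627, -0.171, 1.157], [0.629, -0.173, 1.137]]
motor [ 0.4573 -0.0987  0.5333] 0.165 [[0.457, -0.098, 0.523], [0.458, -0.098, 0.597]]
wheel_tray_well [0.3479 0.2788 1.0802] 0.048 [[0.346, 0.28, 1.077], [0.349, 0.278, 1.085]]
fan_tray_well [ 0.5478 -0.3936  0.4892] 0.041 [[0.547, -0.393, 0.48], [0.548, -0.394, 0.483]]
pack_tray_well [ 0.5281  0.3719 -0.4161] 0.065 [[0.528, 0.373, 2.725], [0.529, 0.371, -0.399]]
motor_tray_well [0.4653 0.1037 0.6137] 0.073 [[0.464, 0.104, 0.614], [0.467, 0.103, 0.622]]
no top jar
jar [0.6706 0.0072 0.05  ] 0.118 [[0.67, 0.006, 0.047]]
```

```bash
cat > go.py <<'E'
import sys,json,numpy as np
from rig import env
from scipy.spatial.transform import Rotation as Ro
def plan(x,y,z,phi=None):
    """phi: wanted world angle (deg) of the closing line; print turn first, then shifts (tool frame after / before turn)"""
    s=env.read_state(); R=Ro.from_quat(np.roll(s["ee_rot"],-1)).as_matrix(); p=np.array(s["position"])
    a=np.degrees(np.arctan2(R[1,1],R[0,1])); d=np.array([x,y,z])-p; t=0
    print("t",round(s["time_s"],2),"p",p.round(4),"closing ang",a.round(2),"tool z",R[:,2].round(3),"q6",round(s["qpos"][5],2),"w",round(s["width"],3))
    if phi is not None:
        for k in(-180,0,180):
            w=phi+k-a; w=(w+360)%360-360 if False else w
            if abs(w)<=190: print("  option turn az units",round(-w/5,2),"deg",round(w,1),"-> shift after turn",((Ro.from_euler("z",w,degrees=True).as_matrix()@R).T@d/.06).round(3))
    print("  shift now",(R.T@d/.06).round(3))
if __name__=="__main__":
    v=[float(k) for k in sys.argv[1:]]; plan(*v)
E
python3 go.py 0.3498 -0.2773 0.13
```

```text
t 2.0 p [0.2201 0.449  0.2533] closing ang 63.88 tool z [-0. -0. -1.] q6 1.57 w 0.998
  shift now [-7.27  -9.917  2.055]
```

```bash
python3 -m creep '[[85,[-0.3,-0.4,0.1],[0,0,0]],[85,[-0.5,-0.7,0.15],[0,0,0]],[85,[-0.5,-0.7,0.15],[0,0,0]],[85,[-0.5,-0.7,0.15],[0,0,0]],[85,[-0.5,-0.7,0.15],[0,0,0]],[85,[-0.5,-0.7,0.15],[0,0,0]],[85,[-0.5,-0.7,0.15],[0,0,0]],[85,[-0.5,-0.7,0.15],[0,0,0]]]'; python3 -m creep '[[62,[-0.5,-0.7,0.15],[0,0,0]],[62,[-0.5,-0.7,0.15],[0,0,0]],[62,[-0.5,-0.7,0.15],[0,0,0]],[62,[-0.5,-0.7,0.15],[0,0,0]],[62,[-0.5,-0.7,0.15],[0,0,0]],[62,[-0.5,-0.7,0.15],[0,0,0]],[62,[-0.3,-0.4,0.1],[0,0,0]],[62,[0,0,0],[0,0,0]],[62,[0,0,0],[0,0,0]]]'
python3 go.py 0.3498 -0.2773 0.13
python3 - <<'E'
from rig import env, eyes
import cv2,numpy as np
from fit import *
p=eyes.snapshot("side"); s=env.read_state()
uv=proj(p,np.array([s["position"]]))[0]; print("tcp px",uv, "scale", [proj(p,np.array([s["position"]])+[0,0,-d])[0].round(1).tolist() for d in (.01,.02,.03)])
u,v=uv.astype(int); print(u,v)
a=p["img"][v-60:v+60,u-80:u+80,::-1]; 
w=eyes.snapshot("wrist")["img"][:,:,::-1]
A=cv2.resize(a,None,fx=5,fy=5,interpolation=cv2.INTER_CUBIC); cv2.imwrite("pics/g1.png",A); cv2.imwrite("pics/w1.png",w)
E
```

```text
time_s: 3.0
position: [0.2851, 0.0616, 0.1844]
ee_rot: [0.001, 0.226, 0.974, 0.0]
ft_force: [0.5, -0.5, 0.1]
width: 0.996
finger_force: 0.0
time_s: 4.12
position: [0.3407, -0.2712, 0.1241]
ee_rot: [-0.001, 0.226, 0.974, 0.0]
ft_force: [-0.6, 0.8, -0.3]
width: 0.727
finger_force: 0.0
t 4.12 p [ 0.3407 -0.2712  0.1241] closing ang 63.88 tool z [-0.001  0.001 -1.   ] q6 -0.22 w 0.727
  shift now [-0.181 -0.024 -0.098]
tcp px [253.37460242 352.77807547] scale [[254.1, 355.7], [254.9, 358.5], [255.6, 361.3]]
253 352
```

View pics/g1.png

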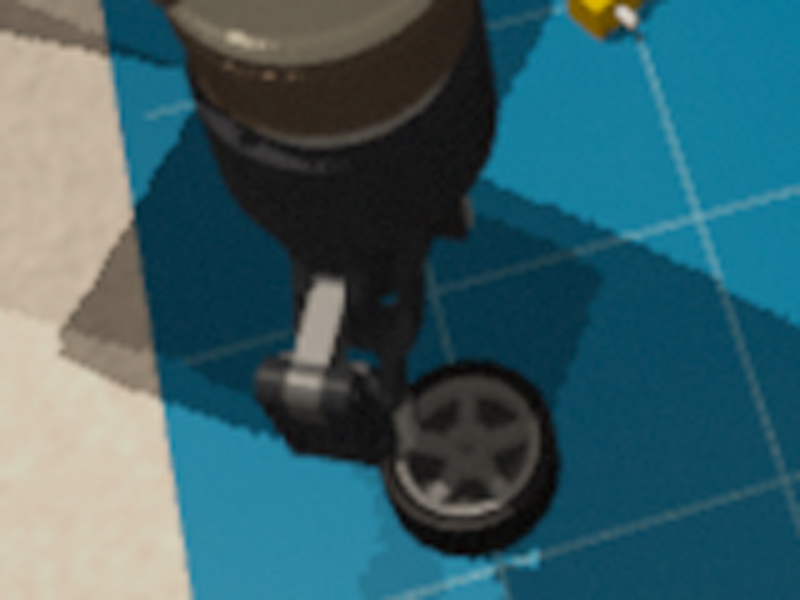

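View pics/w1.png

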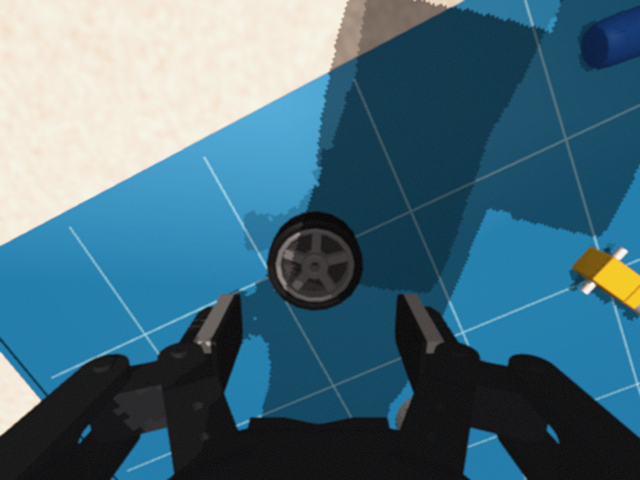

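The side crop shows the gripper beside the wheel, roughly above it. The wrist picture shows the wheel at (315,261), between the fingers; fingertip inner corners are at about (238,294) and (400,294). I will use their 62 mm separation to get the tip depth, and measure the wheel with the wrist camera.

```bash
python3 - <<'E'
from rig import env, eyes
from fit import *
from scipy.spatial.transform import Rotation as Ro
c=eyes.snapshot("wrist"); s=env.read_state(); R=Ro.from_quat(np.roll(s["ee_rot"],-1)).as_matrix(); p=np.array(s["position"])
cam=-c["R"].T@c["t"]; print("cam in tool (mm)",(R.T@(cam-p)*1e3).round(1),"cam axis in tool",(R.T@c["R"].T).round(3).tolist(),"f",c["mtx"][0,0])
for a,b in (((238,294),(400,294)),((242,296),(397,296)),((220,295),(416,295))):
    # points with tool y=+-31
    for uv in(a,b):
        d=R.T@c["R"].T@np.linalg.inv(c["mtx"])@np.array([*uv,1.]); o=R.T@(cam-p)
        for Y in(-.031,.031):
            k=(Y-o[1])/d[1]
            if k>0: print(uv,((o+d*k)*1e3).round(1))
ok=eyes.regions_of(c,"wheel"); 
r=fit("wheel",[(c,ok[0]["mask"])],(.3498,-.2773)); print(r.x[:2].round(4),r.fun)
E
```

```text
cam in tool (mm) [  73.    -1.2 -120.8] cam axis in tool [[0.0, -0.958, -0.286], [1.0, 0.0, 0.001], [-0.001, -0.286, 0.958]] f 377.0498355497322
(238, 294) [ 12.8 -31.    8.2]
(400, 294) [ 9.9 31.  14.4]
(242, 296) [  8.9 -31.   14.8]
(397, 296) [ 6.8 31.  19.3]
(220, 295) [ 23.6 -31.  -15.6]
(416, 295) [19.9 31.  -7.8]
[ 0.3487 -0.2783] 0.03889173185174355
```

```bash
python3 go.py 0.349 -0.278 0.030
```

```text
t 4.33 p [ 0.3411 -0.271   0.1246] closing ang 63.97 tool z [ 0. -0. -1.] q6 -0.22 w 0.726
  shift now [-0.169 -0.047  1.577]
```

```bash
python3 -m creep '[[85,[-0.1,-0.03,0],[0,0,0]],[85,[-0.07,-0.02,0],[0,0,0]],[85,[0,0,0.4],[0,0,0]],[85,[0,0,0.5],[0,0,0]],[85,[0,0,0.38],[0,0,0]],[85,[0,0,0.2],[0,0,0]],[85,[0,0,0.1],[0,0,0]],[85,[0,0,0],[0,0,0]]]'; python3 go.py 0.349 -0.278 0.030;  python3 -m creep '[[50,[0,0,0],[0,0,0]],[50,[0,0,0],[0,0,0]],[50,[0,0,0],[0,0,0]],[50,[0,0,0],[0,0,0]],[50,[0,0,0],[0,0,0]]]'; python3 - <<'E'
from rig import eyes
import cv2
cv2.imwrite("pics/w2.png",eyes.snapshot("wrist")["img"][:,:,::-1])
E
python3 go.py 0.347 0.279 0.13
```

```text
time_s: 5.32
position: [0.3492, -0.2793, 0.0296]
ee_rot: [0.0, 0.226, 0.974, -0.0]
ft_force: [-0.9, -0.1, 0.4]
width: 0.996
finger_force: 0.0
t 5.33 p [ 0.3492 -0.2793  0.0296] closing ang 63.88 tool z [ 0. -0. -1.] q6 -0.22 w 0.996
  shift now [ 0.013  0.018 -0.006]
time_s: 5.95
position: [0.3497, -0.2797, 0.0307]
ee_rot: [0.001, 0.226, 0.974, -0.0]
ft_force: [0.4, -0.4, 5.4]
width: 0.673
finger_force: 63.4
t 6.0 p [ 0.3497 -0.2797  0.0307] closing ang 63.88 tool z [ 0.002 -0.001 -1.   ] q6 -0.22 w 0.676
  shift now [ 4.135  8.34  -1.667]
```

View pics/w2.png

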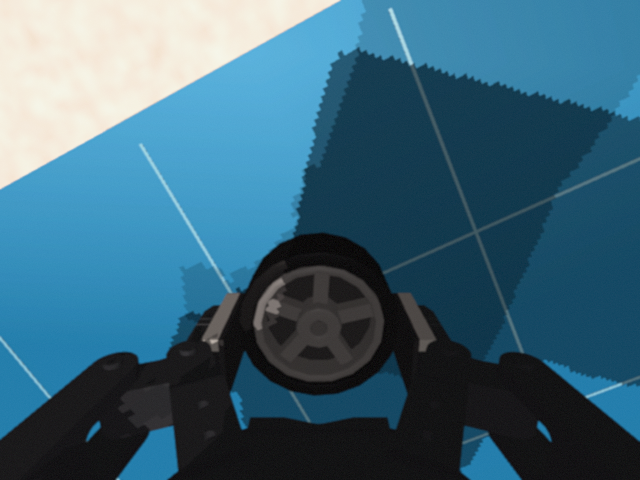

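The wrist view shows the wheel centred between the pads at (318,322), gripped with 63 N. I lift it and fit its in-hand position.

```bash
python3 -m creep '[[50,[0,0,-0.2],[0,0,0]],[50,[0,0,-0.5],[0,0,0]],[50,[0,0,-0.5],[0,0,0]],[50,[0,0,-0.4],[0,0,0]],[50,[0,0,0],[0,0,0]]]'; cat > hand.py <<'E'
import sys
from rig import env,eyes
from fit import *
from scipy.spatial.transform import Rotation as Ro
th,zoff=sys.argv[1],float(sys.argv[2])  # part underside below TCP
c=eyes.snapshot("wrist"); s=env.read_state(); p=np.array(s["position"]); R=Ro.from_quat(np.roll(s["ee_rot"],-1)).as_matrix()
ok=eyes.regions_of(c,th)
if not ok: print("none"); sys.exit()
r=fit(th,[(c,ok[0]["mask"])],p[:2],p[2]-zoff)
d=np.array([*r.x[:2],p[2]])-p
print(th,"conf",round(ok[0]["confidence"],2),"world",r.x.round(4),"yaw deg",np.degrees(r.x[2]).round(1),"cost",round(r.fun,3),"tool offset mm",(R.T@d*1e3).round(1),"width",round(s["width"],3),"F",round(s["finger_force"],1))
E
python3 hand.py wheel 0.0287; python3 go.py 0.347 0.279 0.13
```

```text
time_s: 6.62
position: [0.3504, -0.2802, 0.128]
ee_rot: [0.003, 0.226, 0.974, -0.001]
ft_force: [0.4, 0.2, -1.2]
width: 0.679
finger_force: 64.1
wheel conf 0.64 world [ 0.3494 -0.281   0.0649] yaw deg 3.7 cost 0.019 tool offset mm [-0.6 -1.3  0. ] width 0.68 F 64.1
t 6.72 p [ 0.3488 -0.279   0.1256] closing ang 63.88 tool z [ 0. -0. -1.] q6 -0.22 w 0.677
  shift now [ 4.122  8.337 -0.077]
```

```bash
python3 -m creep '[[50,[0.15,0.3,0],[0,0,0]],[50,[0.32,0.64,0],[0,0,0]],[50,[0.32,0.64,0],[0,0,0]],[50,[0.32,0.64,0],[0,0,0]],[50,[0.32,0.64,0],[0,0,0]],[50,[0.32,0.64,0],[0,0,0]],[50,[0.32,0.64,0],[0,0,0]]]';python3 -m creep '[[50,[0.32,0.64,0],[0,0,0]],[50,[0.32,0.64,0],[0,0,0]],[50,[0.32,0.64,0],[0,0,0]],[50,[0.32,0.64,0],[0,0,0]],[50,[0.32,0.64,0],[0,0,0]],[50,[0.32,0.64,0],[0,0,0]],[50,[0.13,0.36,0],[0,0,0]],[50,[0,0,0],[0,0,0]],[50,[0,0,0],[0,0,0]]]'; python3 hand.py wheel 0.0287; python3 go.py 0.347 0.279 0.034; python3 - <<'E'
from rig import eyes
import cv2
from fit import *
c=eyes.snapshot("wrist"); cv2.imwrite("pics/w3.png",c["img"][:,:,::-1])
ok=eyes.regions_of(c,"wheel_tray_well"); print([(d["point"],d["confidence"]) for d in ok])
E
```

```text
time_s: 7.6
position: [0.345, 0.0006, 0.1246]
ee_rot: [-0.001, 0.226, 0.974, -0.0]
ft_force: [0.5, 0.3, -0.4]
width: 0.672
finger_force: 64.2
time_s: 8.72
position: [0.3458, 0.278, 0.1246]
ee_rot: [-0.001, 0.226, 0.974, -0.001]
ft_force: [-0.4, -0.3, 0.4]
width: 0.681
finger_force: 64.2
wheel conf 0.77 world [0.344  0.2776 0.0438] yaw deg 2.5 cost 0.031 tool offset mm [ 1.9 -1.2  0. ] width 0.678 F 64.2
t 8.82 p [0.3465 0.2778 0.1251] closing ang 63.84 tool z [-0.001 -0.001 -1.   ] q6 1.13 w 0.677
  shift now [0.    0.024 1.518]
[([319.6, 210.6], 0.87)]
```

View pics/w3.png

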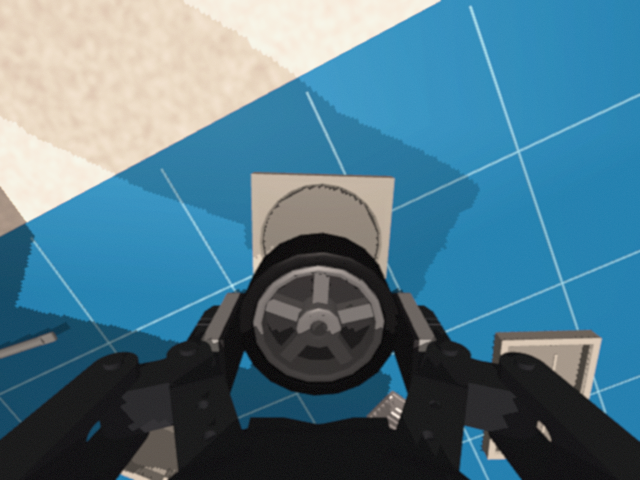

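The wrist view shows the tray square with the tool and its well centred on column 321, in line with the wheel at column 319. Next I descend.

```bash
python3 -m creep '[[50,[0,0.02,0.3],[0,0,0]],[50,[0,0,0.4],[0,0,0]],[50,[0,0,0.4],[0,0,0]],[50,[0,0,0.25],[0,0,0]],[50,[0,0,0.1],[0,0,0]],[50,[0,0,0],[0,0,0]]]'; python3 -m creep '[[50,[0,0,0.03],[0,0,0]],[50,[0,0,0],[0,0,0]]]';  python3 go.py 0.347 0.279 0.0335
```

```text
time_s: 9.68
position: [0.3478, 0.2797, 0.0385]
ee_rot: [-0.0, 0.226, 0.974, -0.0]
ft_force: [-0.4, -0.3, -0.7]
width: 0.674
finger_force: 64.2
time_s: 9.93
position: [0.3481, 0.2803, 0.0372]
ee_rot: [0.0, 0.226, 0.974, 0.0]
ft_force: [0.1, 0.7, -0.6]
width: 0.678
finger_force: 64.2
t 9.93 p [0.3481 0.2803 0.0372] closing ang 63.88 tool z [ 0.001  0.001 -1.   ] q6 1.13 w 0.678
  shift now [ 0.007 -0.028  0.061]
```

```bash
python3 -m creep '[[50,[0,-0.02,0.03],[0,0,0]],[50,[0,0,0],[0,0,0]]]'; python3 -m creep '[[50,[0,0,0.03],[0,0,0]],[50,[0,0,0],[0,0,0]]]'; python3 -m creep '[[50,[0,0,0.01],[0,0,0]],[50,[0,0,0],[0,0,0]]]'
```

```text
time_s: 10.18
position: [0.3471, 0.2789, 0.0349]
ee_rot: [-0.0, 0.226, 0.974, -0.0]
ft_force: [0.1, 0.1, 0.2]
width: 0.678
finger_force: 64.2
time_s: 10.42
position: [0.3474, 0.2791, 0.0337]
ee_rot: [0.0, 0.226, 0.974, 0.0]
ft_force: [-1.2, -0.3, 5.9]
width: 0.676
finger_force: 64.9
time_s: 10.68
position: [0.3474, 0.2791, 0.0337]
ee_rot: [0.0, 0.226, 0.974, 0.0]
ft_force: [-2.7, -1.6, 11.0]
width: 0.676
finger_force: 65.5
```

Contact with the floor at the expected height. I release it and lift.

```bash
python3 -m creep '[[62,[0,0,0],[0,0,0]],[72,[0,0,0],[0,0,0]],[85,[0,0,0],[0,0,0]],[85,[0,0,0],[0,0,0]],[85,[0,0,-0.2],[0,0,0]],[85,[0,0,-0.4],[0,0,0]],[85,[0,0,-0.6],[0,0,0]],[85,[0,0,-0.6],[0,0,0]],[85,[0,0,0],[0,0,0]]]'; python3 - <<'E'
from rig import eyes
from fit import *
import cv2
c=eyes.snapshot("wrist"); ok=eyes.regions_of(c,"wheel"); print(fit("wheel",[(c,ok[0]["mask"])],(.347,.279),.005).x.round(4)); cv2.imwrite("pics/w4.png",c["img"][:,:,::-1])
for n in("top","side"):
    c=eyes.snapshot(n)
    for d in eyes.regions_of(c,"fan")[:2]:
        r=fit("fan",[(c,d["mask"])],(.6457,.1722)); print(n,d["point"],r.x.round(4),np.degrees(r.x[2]),r.fun)
E
python3 go.py 0.645 0.172 0.13 69.3
```

```text
time_s: 11.8
position: [0.3493, 0.2807, 0.1442]
ee_rot: [0.002, 0.226, 0.974, 0.003]
ft_force: [-0.1, -0.3, 0.5]
width: 1.0
finger_force: 0.0
[0.3454 0.2794 0.0298]
top [232.1, 191.3] [ 0.6446  0.1746 -0.3666] -21.00324656498241 0.05827920088246108
side [347.1, 176.4] [ 0.646   0.1723 -0.3528] -20.21169805324845 0.04429369513168391
t 12.1 p [0.3466 0.2784 0.1395] closing ang 63.88 tool z [-0.002 -0.002 -1.   ] q6 1.13 w 0.997
  option turn az units 34.92 deg -174.6 -> shift after turn [ 5.28  -0.098  0.164]
  option turn az units -1.08 deg 5.4 -> shift after turn [-5.28   0.099  0.153]
  option turn az units -37.08 deg 185.4 -> shift after turn [ 5.28  -0.098  0.164]
  shift now [-5.247  0.597  0.152]
```

View pics/w4.png

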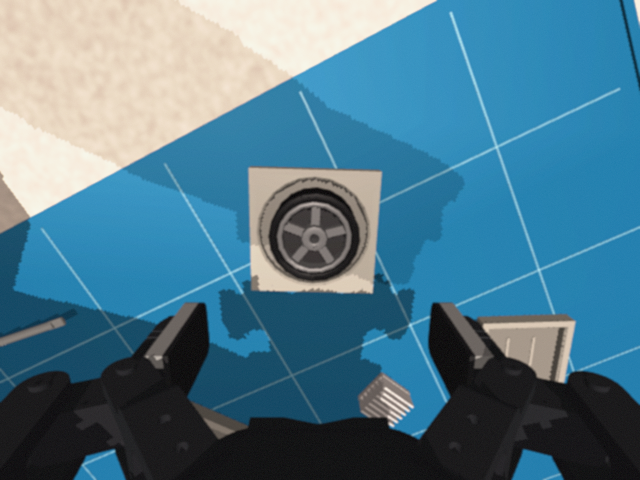

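The wheel sits in its round well at (314,237), flat and released. Next the fan.

```bash
python3 -m creep '[[85,[0,0,0],[0,0,-0.6]],[85,[0,0,0],[0,0,-0.5]],[85,[-0.3,0.01,0.01],[0,0,0]],[85,[-0.6,0.01,0.02],[0,0,0]],[85,[-0.7,0.01,0.02],[0,0,0]],[85,[-0.7,0.01,0.02],[0,0,0]],[85,[-0.7,0.01,0.02],[0,0,0]],[85,[-0.7,0.01,0.02],[0,0,0]],[85,[-0.6,0.01,0.02],[0,0,0]],[85,[-0.6,0.01,0.02],[0,0,0]]]';python3 -m creep '[[85,[-0.38,0.02,0.02],[0,0,0]],[85,[0,0,0],[0,0,0]],[85,[0,0,0],[0,0,0]]]'; python3 - <<'E'
from rig import eyes
from fit import *
c=eyes.snapshot("wrist")
for d in eyes.regions_of(c,"fan")[:2]:
        r=fit("fan",[(c,d["mask"])],(.6457,.1722)); print(d["point"],r.x.round(4),np.degrees(r.x[2]),r.fun)
E
python3 go.py 0.645 0.173 0.030 69.3
```

```text
time_s: 13.35
position: [0.6259, 0.1782, 0.1303]
ee_rot: [-0.0, 0.18, 0.984, -0.0]
ft_force: [-0.1, 0.1, 0.3]
width: 0.993
finger_force: 0.0
time_s: 13.72
position: [0.6454, 0.1726, 0.1293]
ee_rot: [-0.001, 0.179, 0.984, -0.0]
ft_force: [-0.8, 0.3, -0.3]
width: 0.99
finger_force: 0.0
[317.6, 241.2] [ 0.6444  0.1722 -0.3652] -20.92317592312211 0.018285892902494827
[113.6, 29.7] [0.6457 0.1722 0.    ] 0.0 1.0
t 13.82 p [0.6451 0.1732 0.1301] closing ang 69.4 tool z [-0.001 -0.    -1.   ] q6 0.62 w 0.998
  option turn az units 36.02 deg -180.1 -> shift after turn [-0.002  0.005  1.668]
  option turn az units 0.02 deg -0.1 -> shift after turn [-1.000e-03 -3.000e-03  1.668e+00]
  option turn az units -35.98 deg 179.9 -> shift after turn [-0.002  0.005  1.668]
  shift now [-1.000e-03 -3.000e-03  1.668e+00]
```

```bash
python3 -m creep '[[85,[0,0,0.4],[0,0,0]],[85,[0,0,0.5],[0,0,0]],[85,[0,0,0.45],[0,0,0]],[85,[0,0,0.2],[0,0,0]],[85,[0,0,0.1],[0,0,0]],[85,[0,0,0],[0,0,0]],[85,[0,0,0],[0,0,0]]]'; python3 go.py 0.645 0.173 0.030; python3 -m creep '[[50,[0,0,0],[0,0,0]],[50,[0,0,0],[0,0,0]],[50,[0,0,0],[0,0,0]],[50,[0,0,0],[0,0,0]],[50,[0,0,0],[0,0,0]]]'; python3 go.py 0.645 0.173 0.030; python3 -m creep '[[50,[0,0,-0.2],[0,0,0]],[50,[0,0,-0.5],[0,0,0]],[50,[0,0,-0.7],[0,0,0]],[50,[0,0,-0.7],[0,0,0]],[50,[0,0,0],[0,0,0]]]'; python3 hand.py fan 0.028; python3 go.py 0.5478 -0.3936 0.13 28
```

```text
time_s: 14.7
position: [0.6468, 0.1734, 0.0326]
ee_rot: [0.001, 0.179, 0.984, 0.0]
ft_force: [-0.8, -0.0, 0.6]
width: 0.996
finger_force: 0.0
t 14.7 p [0.6468 0.1734 0.0326] closing ang 69.39 tool z [ 0.002  0.001 -1.   ] q6 0.62 w 0.996
  shift now [ 0.026 -0.016  0.044]
time_s: 15.32
position: [0.6467, 0.1733, 0.0325]
ee_rot: [0.001, 0.179, 0.984, 0.0]
ft_force: [0.9, -0.5, 6.2]
width: 0.685
finger_force: 66.3
t 15.32 p [0.6467 0.1733 0.0325] closing ang 69.38 tool z [ 0.002  0.    -1.   ] q6 0.62 w 0.685
  shift now [ 0.025 -0.015  0.041]
time_s: 15.95
position: [0.6483, 0.1737, 0.1625]
ee_rot: [0.004, 0.179, 0.984, 0.002]
ft_force: [0.8, 0.6, -0.3]
width: 0.684
finger_force: 65.7
fan conf 0.77 world [0.6472 0.1733 1.2101] yaw deg 69.3 cost 0.025 tool offset mm [-0.2  0.   0. ] width 0.685 F 65.7
t 16.05 p [0.6458 0.1731 0.1576] closing ang 69.38 tool z [ 0.  0. -1.] q6 0.62 w 0.683
  option turn az units 8.28 deg -41.4 -> shift after turn [-7.572 -5.876  0.461]
  option turn az units -27.72 deg 138.6 -> shift after turn [7.572 5.876 0.459]
  shift now [-1.797 -9.414  0.459]
```

```bash
python3 -m creep '[[50,[0,0,0],[0,0,0.6]],[50,[0,0,0],[0,0,1]],[50,[0,0,0],[0,0,1]],[50,[0,0,0],[0,0,1]],[50,[0,0,0],[0,0,1]],[50,[0,0,0],[0,0,1]],[50,[0,0,0],[0,0,1]],[50,[0,0,0],[0,0,1]],[50,[0,0,0],[0,0,0.68]],[50,[0,0,0],[0,0,0]]]'; python3 -m creep '[[50,[-0.3,-0.24,0],[0,0,0]],[50,[-0.6,-0.46,0],[0,0,0]],[50,[-0.6,-0.46,0],[0,0,0]],[50,[-0.6,-0.46,0],[0,0,0]],[50,[-0.6,-0.46,0],[0,0,0]],[50,[-0.6,-0.46,0],[0,0,0]],[50,[-0.6,-0.46,0],[0,0,0]],[50,[-0.6,-0.46,0],[0,0,0]]]'; python3 -m creep '[[50,[-0.6,-0.46,0],[0,0,0]],[50,[-0.6,-0.46,0],[0,0,0]],[50,[-0.6,-0.46,0],[0,0,0]],[50,[-0.6,-0.46,0],[0,0,0]],[50,[-0.6,-0.46,0],[0,0,0]],[50,[-0.4,-0.4,0],[0,0,0]],[50,[0,0,0],[0,0,0]],[50,[0,0,0],[0,0,0]]]'; python3 go.py 0.5478 -0.3936 0.05 28; python3 hand.py fan 0.0305; python3 hand.py fan_tray_well 0.15
```

```text
time_s: 17.3
position: [0.6446, 0.1728, 0.155]
ee_rot: [-0.002, 0.515, 0.857, -0.002]
ft_force: [0.2, 0.3, -1.8]
width: 0.68
finger_force: 65.7
time_s: 18.3
position: [0.5876, -0.1652, 0.157]
ee_rot: [-0.0, 0.515, 0.857, -0.0]
ft_force: [0.1, -0.5, -0.4]
width: 0.682
finger_force: 65.7
time_s: 19.3
position: [0.5409, -0.4188, 0.1568]
ee_rot: [-0.001, 0.515, 0.857, 0.0]
ft_force: [0.1, 0.4, -0.9]
width: 0.681
finger_force: 65.7
t 19.3 p [ 0.5409 -0.4188  0.1568] closing ang 27.96 tool z [-0.001  0.001 -1.   ] q6 0.42 w 0.681
  option turn az units 35.99 deg -180.0 -> shift after turn [-0.32  -0.298  1.78 ]
  option turn az units -0.01 deg 0.0 -> shift after turn [0.315 0.299 1.78 ]
  option turn az units -36.01 deg 180.0 -> shift after turn [-0.32  -0.298  1.78 ]
  shift now [0.315 0.299 1.78 ]
fan conf 0.71 world [ 0.5399 -0.4187  0.488 ] yaw deg 28.0 cost 0.028 tool offset mm [ 0.4 -1.6  0. ] width 0.682 F 65.7
fan_tray_well conf 0.56 world [ 0.5344 -0.3709 -1.0748] yaw deg -61.6 cost 0.16 tool offset mm [45.  15.3  0. ] width 0.683 F 65.7
```

```bash
python3 -m creep '[[50,[0.2,0.2,0],[0,0,0]],[50,[0.12,0.1,0.1],[0,0,0]],[50,[0,0,0.5],[0,0,0]],[50,[0,0,0.5],[0,0,0]],[50,[0,0,0.4],[0,0,0]],[50,[0,0,0.25],[0,0,0]],[50,[0,0,0],[0,0,0]]]';  python3 go.py 0.5478 -0.3936 0.0355 28; python3 - <<'E'
from rig import eyes
import cv2
cv2.imwrite("pics/w5.png",eyes.snapshot("wrist")["img"][:,:,::-1])
E
```

```text
time_s: 20.38
position: [0.5482, -0.3923, 0.0508]
ee_rot: [-0.002, 0.515, 0.857, 0.0]
ft_force: [1.0, -0.1, -0.1]
width: 0.683
finger_force: 65.7
t 20.38 p [ 0.5482 -0.3923  0.0508] closing ang 28.03 tool z [-0.002  0.002 -1.   ] q6 0.46 w 0.683
  option turn az units 36.01 deg -180.0 -> shift after turn [0.016 0.017 0.255]
  option turn az units 0.01 deg -0.0 -> shift after turn [-0.017 -0.016  0.255]
  option turn az units -35.99 deg 180.0 -> shift after turn [0.016 0.017 0.255]
  shift now [-0.017 -0.016  0.255]
```

View pics/w5.png

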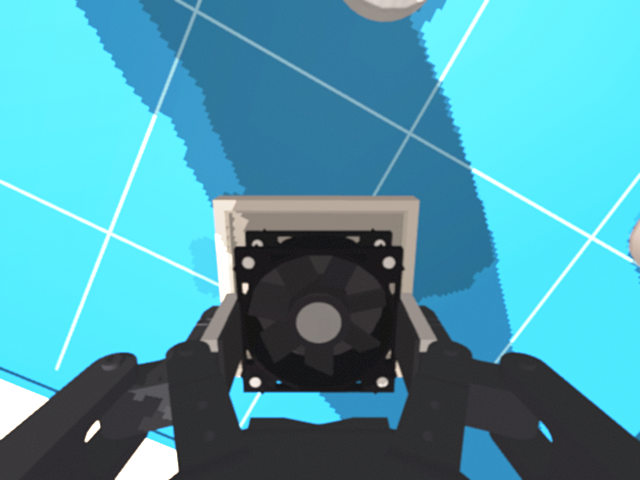

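The wrist view shows the fan square above its well: tray edges at columns 215 and 418, fan at 235–403. Lowering slowly.

```bash
python3 -m creep '[[50,[-0.01,-0.01,0.1],[0,0,0]],[50,[0,0,0.08],[0,0,0]],[50,[0,0,0.02],[0,0,0]],[50,[0,0,0],[0,0,0]]]'; python3 -m creep '[[50,[0,0,0.03],[0,0,0]],[50,[0,0,0],[0,0,0]]]'; python3 -m creep '[[50,[0,0,0.02],[0,0,0]],[50,[0,0,0],[0,0,0]]]'
```

```text
time_s: 20.92
position: [0.5485, -0.3944, 0.0403]
ee_rot: [-0.0, 0.515, 0.857, 0.0]
ft_force: [0.4, -0.4, -0.4]
width: 0.684
finger_force: 65.7
time_s: 21.18
position: [0.5485, -0.3943, 0.0384]
ee_rot: [-0.0, 0.515, 0.857, 0.0]
ft_force: [0.5, 0.2, -0.7]
width: 0.684
finger_force: 65.7
time_s: 21.42
position: [0.5485, -0.3943, 0.0372]
ee_rot: [-0.0, 0.515, 0.857, 0.0]
ft_force: [0.4, -0.3, -0.7]
width: 0.685
finger_force: 65.7
```

```bash
python3 -m creep '[[50,[0,0,0.02],[0,0,0]],[50,[0,0,0],[0,0,0]]]'; python3 -m creep '[[50,[0,0,0.015],[0,0,0]],[50,[0,0,0],[0,0,0]]]'; python3 go.py 0.5478 -0.3936 0.0355
```

```text
time_s: 21.68
position: [0.5485, -0.3943, 0.036]
ee_rot: [-0.0, 0.515, 0.857, 0.0]
ft_force: [0.1, 0.5, -0.5]
width: 0.682
finger_force: 65.7
time_s: 21.92
position: [0.5487, -0.3944, 0.0355]
ee_rot: [0.0, 0.515, 0.857, -0.0]
ft_force: [-0.6, 0.5, 1.7]
width: 0.681
finger_force: 65.8
t 21.93 p [ 0.5487 -0.3944  0.0355] closing ang 27.99 tool z [ 0. -0. -1.] q6 0.46 w 0.681
  shift now [ 0.018 -0.006  0.001]
```

```bash
python3 -m creep '[[62,[0,0,0],[0,0,0]],[72,[0,0,0],[0,0,0]],[85,[0,0,0],[0,0,0]],[85,[0,0,0],[0,0,0]],[85,[0,0,-0.2],[0,0,0]],[85,[0,0,-0.4],[0,0,0]],[85,[0,0,-0.6],[0,0,0]],[85,[0,0,-0.6],[0,0,0]],[85,[0,0,0],[0,0,0]]]'; python3 - <<'E'
from rig import eyes
from fit import *
c=eyes.snapshot("wrist")
d=eyes.regions_of(c,"fan")[0]; print("fan",fit("fan",[(c,d["mask"])],(.5478,-.3936),.005).x.round(3))
for n in("top","side"):
    c=eyes.snapshot(n)
    for d in eyes.regions_of(c,"pack")[:2]:
        r=fit("pack",[(c,d["mask"])],(.628,-.172)); print(n,d["point"],r.x.round(4),np.degrees(r.x[2]),r.fun)
E
python3 go.py 0.628 -0.172 0.13 -24.2
```

```text
time_s: 23.05
position: [0.5508, -0.3959, 0.1486]
ee_rot: [0.005, 0.515, 0.857, -0.0]
ft_force: [0.0, 0.4, 0.3]
width: 0.998
finger_force: 0.0
fan [ 0.548 -0.394  0.492]
top [403.8, 202.1] [ 0.627  -0.1714  1.1535] 66.08903970346847 0.09912557339449546
top [311.8, 175.6] [ 0.628 -0.172  0.   ] 0.0 1.0
side [392.7, 294.2] [ 0.6291 -0.1711  1.1311] 64.80671098386264 0.13981785063752272
t 23.35 p [ 0.5478 -0.3937  0.1415] closing ang 27.99 tool z [-0.003  0.002 -1.   ] q6 0.46 w 0.996
  option turn az units 10.44 deg -52.2 -> shift after turn [ 3.918 -0.295  0.203]
  option turn az units -25.56 deg 127.8 -> shift after turn [-3.919  0.296  0.181]
  shift now [2.636 2.915 0.195]
```

```bash
python3 -m creep '[[85,[0,0,0],[0,0,1]],[85,[0,0,0],[0,0,1]],[85,[0,0,0],[0,0,1]],[85,[0,0,0],[0,0,1]],[85,[0,0,0],[0,0,1]],[85,[0,0,0],[0,0,1]],[85,[0,0,0],[0,0,1]],[85,[0,0,0],[0,0,1]],[85,[0,0,0],[0,0,1]],[85,[0,0,0],[0,0,1]]]'; python3 -m creep '[[85,[0,0,0],[0,0,0.44]],[85,[0.3,-0.02,0],[0,0,0]],[85,[0.6,-0.05,0],[0,0,0]],[85,[0.7,-0.05,0],[0,0,0]],[85,[0.7,-0.05,0],[0,0,0]],[85,[0.7,-0.05,0],[0,0,0]],[85,[0.6,-0.05,0],[0,0,0]],[85,[0.32,-0.02,0],[0,0,0]],[85,[0,0,0],[0,0,0]],[85,[0,0,0],[0,0,0]]]';  python3 - <<'E'
from rig import eyes
from fit import *
import cv2
c=eyes.snapshot("wrist"); cv2.imwrite("pics/w6.png",c["img"][:,:,::-1])
for d in eyes.regions_of(c,"pack")[:2]:
        r=fit("pack",[(c,d["mask"])],(.628,-.172)); print(d["point"],r.x.round(4),np.degrees(r.x[2]),r.fun)
E
python3 go.py 0.628 -0.172 0.030 -24.2
```

```text
time_s: 24.6
position: [0.548, -0.3939, 0.1418]
ee_rot: [-0.001, 0.83, 0.558, -0.0]
ft_force: [0.5, -0.1, -0.1]
width: 0.996
finger_force: 0.0
time_s: 25.85
position: [0.6288, -0.1736, 0.1431]
ee_rot: [0.0, 0.84, 0.543, -0.0]
ft_force: [-1.0, 0.7, 0.1]
width: 0.992
finger_force: 0.0
[319.4, 231.4] [ 0.6284 -0.1735  1.1511] 65.9512347491185 0.03631341790529474
t 25.95 p [ 0.6287 -0.1741  0.1432] closing ang -24.33 tool z [-0. -0. -1.] q6 1.73 w 0.994
  option turn az units 35.97 deg -179.9 -> shift after turn [-0.027  0.025  1.886]
  option turn az units -0.03 deg 0.1 -> shift after turn [ 0.029 -0.025  1.886]
  option turn az units -36.03 deg 180.1 -> shift after turn [-0.027  0.025  1.886]
  shift now [ 0.028 -0.025  1.886]
```

View pics/w6.png

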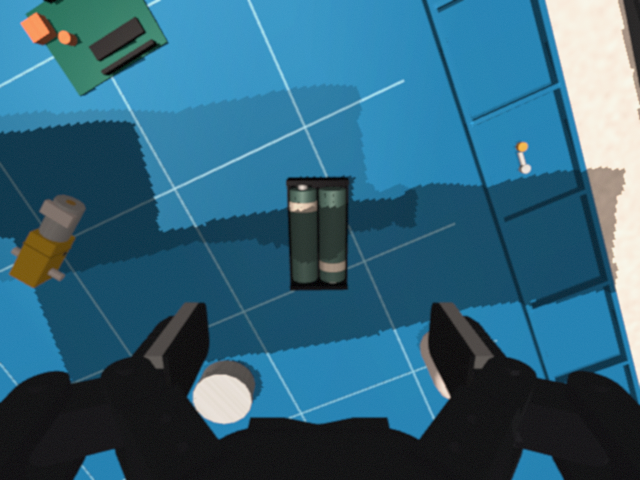

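The wrist view shows the pack upright at (319,232), lined up with the tool; the cap (223,390) and bottle (435,360) are clear of the descent. Gripping.

```bash
python3 -m creep '[[85,[0.01,-0.01,0.4],[0,0,0]],[85,[0,0,0.5],[0,0,0]],[85,[0,0,0.5],[0,0,0]],[85,[0,0,0.3],[0,0,0]],[85,[0,0,0.1],[0,0,0]],[85,[0,0,0.03],[0,0,0]],[85,[0,0,0],[0,0,0]]]'; python3 go.py 0.6284 -0.1728 0.0315; python3 -m creep '[[60,[0,0,0],[0,0,0]],[30,[0,0,0],[0,0,0]],[30,[0,0,0],[0,0,0]],[30,[0,0,0],[0,0,0]],[30,[0,0,0],[0,0,0]],[30,[0,0,0],[0,0,0]]]'; python3 go.py 0.6284 -0.1728 0.0315
```

```text
time_s: 26.82
position: [0.6297, -0.1722, 0.0346]
ee_rot: [0.001, 0.84, 0.543, 0.001]
ft_force: [0.2, 0.5, 0.2]
width: 0.992
finger_force: 0.0
t 26.82 p [ 0.6297 -0.1722  0.0346] closing ang -24.22 tool z [ 0.002 -0.001 -1.   ] q6 1.73 w 0.992
  shift now [-0.018 -0.015  0.051]
time_s: 27.58
position: [0.6295, -0.172, 0.0343]
ee_rot: [0.001, 0.84, 0.543, 0.001]
ft_force: [0.1, 0.6, 6.1]
width: 0.456
finger_force: 61.3
t 27.57 p [ 0.6295 -0.172   0.0343] closing ang -24.21 tool z [ 0.002 -0.    -1.   ] q6 1.73 w 0.456
  shift now [-0.02  -0.011  0.046]
```

```bash
python3 -m creep '[[30,[0,0,-0.2],[0,0,0]],[30,[0,0,-0.4],[0,0,0]],[30,[0,0,-0.6],[0,0,0]],[30,[0,0,-0.7],[0,0,0]],[30,[0,0,-0.1],[0,0,0]],[30,[0,0,0],[0,0,0]]]'; python3 hand.py pack 0.032; python3 go.py 0.528 0.372 0.155 66.2;  python3 - <<'E'
from rig import eyes
import cv2
cv2.imwrite("pics/w7.png",eyes.snapshot("wrist")["img"][:,:,::-1])
E
```

```text
time_s: 28.32
position: [0.6286, -0.1718, 0.1531]
ee_rot: [-0.0, 0.84, 0.543, -0.0]
ft_force: [-0.4, -0.1, -1.8]
width: 0.461
finger_force: 60.6
pack conf 0.55 world [ 0.6278 -0.1735  1.1537] yaw deg 66.1 cost 0.064 tool offset mm [-1.7  0.6 -0. ] width 0.46 F 60.6
t 28.43 p [ 0.6276 -0.1716  0.1513] closing ang -24.22 tool z [-0.004  0.001 -1.   ] q6 1.73 w 0.46
  option turn az units 17.92 deg -89.6 -> shift after turn [-5.175 -7.619 -0.029]
  option turn az units -18.08 deg 90.4 -> shift after turn [ 5.175  7.619 -0.094]
  shift now [ 7.581 -5.231 -0.046]
```

View pics/w7.png

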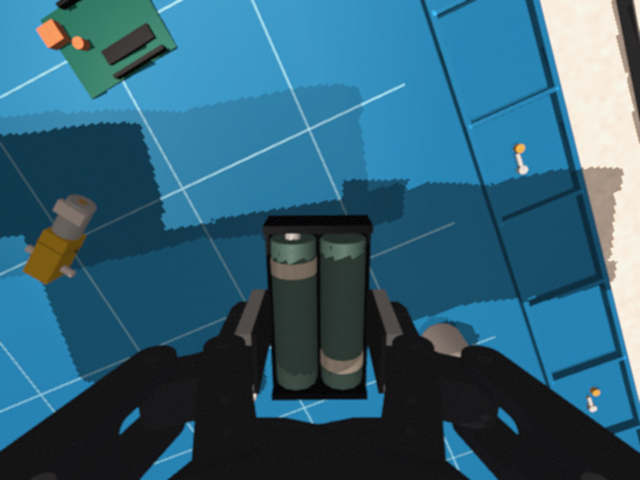

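The pack is held level between the pads, at (320,315). I turn, then carry it to its tray.

```bash
python3 -m creep '[[30,[0,0,0],[0,0,-0.5]],[30,[0,0,0],[0,0,-1]],[30,[0,0,0],[0,0,-1]],[30,[0,0,0],[0,0,-1]],[30,[0,0,0],[0,0,-1]],[30,[0,0,0],[0,0,-1]],[30,[0,0,0],[0,0,-1]],[30,[0,0,0],[0,0,-1]],[30,[0,0,0],[0,0,-1]],[30,[0,0,0],[0,0,-1]]]'; python3 -m creep '[[30,[0,0,0],[0,0,-1]],[30,[0,0,0],[0,0,-1]],[30,[0,0,0],[0,0,-1]],[30,[0,0,0],[0,0,-1]],[30,[0,0,0],[0,0,-1]],[30,[0,0,0],[0,0,-1]],[30,[0,0,0],[0,0,-1]],[30,[0,0,0],[0,0,-1]],[30,[0,0,0],[0,0,-0.58]],[30,[0,0,0],[0,0,0]]]'; python3 -m creep '[[30,[0.2,0.3,0],[0,0,0]],[30,[0.42,0.62,0],[0,0,0]],[30,[0.42,0.62,0],[0,0,0]],[30,[0.42,0.62,0],[0,0,0]],[30,[0.42,0.62,0],[0,0,0]],[30,[0.42,0.62,0],[0,0,0]],[30,[0.42,0.62,0],[0,0,0]],[30,[0.42,0.62,0],[0,0,0]]]'; python3 -m creep '[[30,[0.42,0.62,0],[0,0,0]],[30,[0.42,0.62,0],[0,0,0]],[30,[0.42,0.62,0],[0,0,0]],[30,[0.42,0.62,0],[0,0,0]],[30,[0.35,0.5,0],[0,0,0]],[30,[0,0,0],[0,0,0]],[30,[0,0,0],[0,0,0]]]'; python3 hand.py pack 0.032; python3 go.py 0.528 0.372 0.06 66.2
```

```text
time_s: 29.72
position: [0.6279, -0.1716, 0.1513]
ee_rot: [-0.002, 0.549, 0.836, -0.001]
ft_force: [-1.1, 0.6, -1.2]
width: 0.456
finger_force: 60.5
time_s: 30.98
position: [0.628, -0.1717, 0.1516]
ee_rot: [-0.002, 0.207, 0.978, 0.0]
ft_force: [1.1, 0.7, -1.4]
width: 0.459
finger_force: 60.5
time_s: 31.98
position: [0.5674, 0.1614, 0.1533]
ee_rot: [-0.0, 0.206, 0.979, 0.0]
ft_force: [0.2, -0.3, -0.5]
width: 0.458
finger_force: 60.6
time_s: 32.85
position: [0.5286, 0.3717, 0.153]
ee_rot: [-0.0, 0.206, 0.979, -0.001]
ft_force: [0.1, -0.6, -1.6]
width: 0.461
finger_force: 60.7
pack conf 0.84 world [0.5288 0.3708 2.7364] yaw deg 156.8 cost 0.082 tool offset mm [ 0.1 -0.4  0. ] width 0.46 F 60.7
t 32.95 p [0.5294 0.3708 0.1533] closing ang 66.13 tool z [-0.001 -0.001 -1.   ] q6 1.03 w 0.457
  option turn az units 35.99 deg -179.9 -> shift after turn [-0.03  -0.007  1.555]
  option turn az units -0.01 deg 0.1 -> shift after turn [0.029 0.009 1.555]
  option turn az units -36.01 deg 180.1 -> shift after turn [-0.03  -0.007  1.555]
  shift now [0.029 0.009 1.555]
```

```bash
python3 -m creep '[[30,[0.02,0.01,0.3],[0,0,0]],[30,[0,0,0.5],[0,0,0]],[30,[0,0,0.45],[0,0,0]],[30,[0,0,0.25],[0,0,0]],[30,[0,0,0.05],[0,0,0]],[30,[0,0,0],[0,0,0]],[30,[0,0,0],[0,0,0]]]';python3 go.py 0.528 0.372 0.0375; python3 - <<'E'
from rig import eyes
import cv2
cv2.imwrite("pics/w8.png",eyes.snapshot("wrist")["img"][:,:,::-1])
E
```

```text
time_s: 33.83
position: [0.5297, 0.3732, 0.0618]
ee_rot: [0.001, 0.206, 0.978, 0.001]
ft_force: [0.5, 0.2, -1.5]
width: 0.461
finger_force: 60.7
t 33.83 p [0.5297 0.3732 0.0618] closing ang 66.18 tool z [ 0.002  0.001 -1.   ] q6 1.03 w 0.461
  shift now [ 0.018 -0.03   0.405]
```

View pics/w8.png

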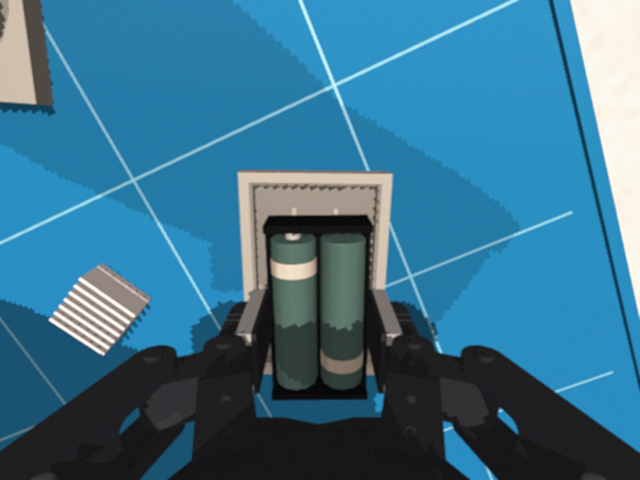

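The pack is aligned over its tray (tray columns 238–392, pack 265–371). Lowering.

```bash
python3 -m creep '[[30,[0.01,-0.02,0.15],[0,0,0]],[30,[0,0,0.12],[0,0,0]],[30,[0,0,0.05],[0,0,0]],[30,[0,0,0],[0,0,0]]]'; python3 -m creep '[[30,[0,0,0.03],[0,0,0]],[30,[0,0,0],[0,0,0]]]'; python3 -m creep '[[30,[0,0,0.02],[0,0,0]],[30,[0,0,0],[0,0,0]]]'; python3 -m creep '[[30,[0,0,0.02],[0,0,0]],[30,[0,0,0],[0,0,0]]]'
```

```text
time_s: 34.38
position: [0.5274, 0.3716, 0.0405]
ee_rot: [-0.0, 0.206, 0.978, -0.0]
ft_force: [0.4, -0.5, -1.6]
width: 0.461
finger_force: 60.7
time_s: 34.62
position: [0.5278, 0.3718, 0.0394]
ee_rot: [0.0, 0.206, 0.978, -0.0]
ft_force: [-0.5, -0.0, -2.1]
width: 0.457
finger_force: 60.7
time_s: 34.88
position: [0.5278, 0.3718, 0.0382]
ee_rot: [-0.0, 0.206, 0.978, -0.0]
ft_force: [-0.0, 0.3, -1.3]
width: 0.456
finger_force: 60.7
time_s: 35.12
position: [0.5279, 0.3719, 0.0373]
ee_rot: [0.0, 0.206, 0.978, 0.0]
ft_force: [-0.7, 0.5, -0.2]
width: 0.459
finger_force: 60.8
```

```bash
python3 -m creep '[[30,[0,0,0.015],[0,0,0]],[30,[0,0,0],[0,0,0]]]'; python3 -m creep '[[30,[0,0,0.01],[0,0,0]],[30,[0,0,0],[0,0,0]]]'; python3 go.py 0.528 0.372 0.0375
```

```text
time_s: 35.38
position: [0.5279, 0.3719, 0.0373]
ee_rot: [0.0, 0.206, 0.978, 0.0]
ft_force: [-1.7, -2.6, 5.3]
width: 0.455
finger_force: 61.4
time_s: 35.62
position: [0.5279, 0.3719, 0.0372]
ee_rot: [0.0, 0.206, 0.978, 0.0]
ft_force: [-3.0, -1.9, 7.7]
width: 0.461
finger_force: 61.7
t 35.62 p [0.5279 0.3719 0.0372] closing ang 66.19 tool z [ 0.001  0.001 -1.   ] q6 1.03 w 0.461
  shift now [-0.001  0.002 -0.005]
```

```bash
python3 -m creep '[[48,[0,0,0],[0,0,0]],[60,[0,0,0],[0,0,0]],[85,[0,0,0],[0,0,0]],[85,[0,0,0],[0,0,0]],[85,[0,0,-0.2],[0,0,0]],[85,[0,0,-0.4],[0,0,0]],[85,[0,0,-0.6],[0,0,0]],[85,[0,0,-0.6],[0,0,0]],[85,[0,0,0],[0,0,0]]]'; python3 - <<'E'
from rig import eyes
from fit import *
c=eyes.snapshot("wrist")
d=eyes.regions_of(c,"pack")[0]; print("pack",fit("pack",[(c,d["mask"])],(.528,.372),.005).x.round(3))
for n in("top","side"):
    c=eyes.snapshot(n)
    for d in eyes.regions_of(c,"motor")[:2]:
        r=fit("motor",[(c,d["mask"])],(.457,-.099)); print(n,d["point"],r.x.round(4),np.degrees(r.x[2]),r.fun)
E
python3 go.py 0.457 -0.098 0.14 120.5
```

```text
time_s: 36.75
position: [0.5301, 0.3734, 0.1487]
ee_rot: [0.003, 0.206, 0.978, 0.003]
ft_force: [0.2, 0.5, 0.0]
width: 0.998
finger_force: 0.0
pack [0.528 0.371 2.746]
top [368.0, 286.9] [ 0.4572 -0.0984  0.5481] 31.40172161939158 0.17210056772100568
side [301.7, 282.6] [ 0.4597 -0.1002  0.5827] 33.38390532676098 0.12708550573514077
side [279.9, 215.1] [ 0.457 -0.099  0.   ] 0.0 1.0
t 37.05 p [0.5271 0.3713 0.142 ] closing ang 66.18 tool z [-0.002 -0.002 -1.   ] q6 1.03 w 0.993
  option turn az units 25.14 deg -125.7 -> shift after turn [-4.976  6.146  0.011]
  option turn az units -10.86 deg 54.3 -> shift after turn [ 4.976 -6.146  0.056]
  shift now [-2.09  -7.627  0.049]
```

```bash
python3 -m creep '[[85,[0,0,0],[0,0,-1]],[85,[0,0,0],[0,0,-1]],[85,[0,0,0],[0,0,-1]],[85,[0,0,0],[0,0,-1]],[85,[0,0,0],[0,0,-1]],[85,[0,0,0],[0,0,-1]],[85,[0,0,0],[0,0,-1]],[85,[0,0,0],[0,0,-1]],[85,[0,0,0],[0,0,-1]],[85,[0,0,0],[0,0,-1]]]'; python3 -m creep '[[85,[0,0,0],[0,0,-0.86]],[85,[0.25,-0.3,0],[0,0,0]],[85,[0.48,-0.6,0],[0,0,0]],[85,[0.48,-0.6,0],[0,0,0]],[85,[0.48,-0.6,0],[0,0,0]],[85,[0.48,-0.6,0],[0,0,0]],[85,[0.48,-0.6,0],[0,0,0]],[85,[0.48,-0.6,0],[0,0,0]],[85,[0.48,-0.6,0],[0,0,0]]]'; python3 -m creep '[[85,[0.48,-0.6,0],[0,0,0]],[85,[0.48,-0.6,0],[0,0,0]],[85,[0.41,-0.45,0],[0,0,0]],[85,[0,0,0],[0,0,0]],[85,[0,0,0],[0,0,0]]]';  python3 - <<'E'
from rig import eyes
from fit import *
import cv2
c=eyes.snapshot("wrist"); cv2.imwrite("pics/w9.png",c["img"][:,:,::-1])
for d in eyes.regions_of(c,"motor")[:2]:
        r=fit("motor",[(c,d["mask"])],(.457,-.099)); print(d["point"],r.x.round(4),np.degrees(r.x[2]),r.fun)
E
python3 go.py 0.457 -0.098 0.034 121
```

```text
time_s: 38.3
position: [0.5273, 0.3715, 0.1422]
ee_rot: [-0.001, -0.228, 0.974, -0.0]
ft_force: [0.1, 0.4, 0.2]
width: 0.994
finger_force: 0.0
time_s: 39.42
position: [0.4772, 0.0278, 0.1428]
ee_rot: [-0.001, -0.263, 0.965, 0.0]
ft_force: [0.5, 0.3, 0.4]
width: 0.996
finger_force: 0.0
time_s: 40.05
position: [0.4572, -0.0975, 0.143]
ee_rot: [-0.0, -0.263, 0.965, 0.0]
ft_force: [1.0, 0.0, -0.5]
width: 0.999
finger_force: 0.0
[316.4, 232.1] [ 0.457 -0.101  0.541] 30.99831282728511 0.06855109705475393
t 40.15 p [ 0.4575 -0.0969  0.1432] closing ang 120.56 tool z [-0.001  0.    -1.   ] q6 -0.74 w 0.991
  option turn az units 35.91 deg -179.6 -> shift after turn [-0.018  0.011  1.82 ]
  option turn az units -0.09 deg 0.4 -> shift after turn [ 0.016 -0.013  1.82 ]
  option turn az units -36.09 deg 180.4 -> shift after turn [-0.018  0.011  1.82 ]
  shift now [ 0.016 -0.013  1.82 ]
```

View pics/w9.png

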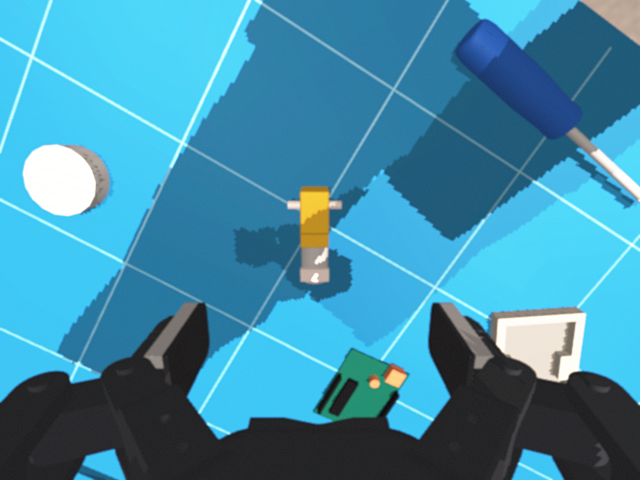

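The wrist view shows the motor at (315,235), gearbox away from the camera and shaft at row 205. The pads would close across its middle.

```bash
python3 -m creep '[[85,[0.03,-0.04,0.3],[0,0,-0.1]],[85,[0,0,0.5],[0,0,0]],[85,[0,0,0.5],[0,0,0]],[85,[0,0,0.35],[0,0,0]],[85,[0,0,0.15],[0,0,0]],[85,[0,0,0.03],[0,0,0]],[60,[0,0,0],[0,0,0]]]'; python3 go.py 0.4575 -0.0998 0.034; python3 -m creep '[[40,[0,0,0],[0,0,0]],[8,[0,0,0],[0,0,0]],[8,[0,0,0],[0,0,0]],[8,[0,0,0],[0,0,0]],[8,[0,0,0],[0,0,0]],[8,[0,0,0],[0,0,0]],[8,[0,0,0],[0,0,0]]]'; python3 go.py 0.4575 -0.0998 0.034
```

```text
time_s: 41.02
position: [0.4579, -0.1006, 0.0343]
ee_rot: [0.001, -0.267, 0.964, -0.0]
ft_force: [-0.7, -0.3, -0.0]
width: 0.809
finger_force: 0.0
t 41.02 p [ 0.4579 -0.1006  0.0343] closing ang 121.02 tool z [ 0.001 -0.    -1.   ] q6 -0.76 w 0.809
  shift now [-0.002  0.014  0.005]
time_s: 41.9
position: [0.4576, -0.1009, 0.0343]
ee_rot: [0.001, -0.267, 0.964, -0.0]
ft_force: [-0.5, -0.0, 6.1]
width: 0.195
finger_force: 60.2
t 41.9 p [ 0.4576 -0.1009  0.0343] closing ang 120.98 tool z [ 0.001 -0.    -1.   ] q6 -0.76 w 0.195
  shift now [-0.007  0.017  0.006]
```

```bash
python3 -m creep '[[8,[0,0,-0.2],[0,0,0]],[8,[0,0,-0.4],[0,0,0]],[8,[0,0,-0.6],[0,0,0]],[8,[0,0,-0.6],[0,0,0]],[8,[0,0,0],[0,0,0]]]'; python3 hand.py motor 0.0323; python3 go.py 0.465 0.104 0.14 125.2
```

```text
time_s: 42.52
position: [0.4594, -0.1012, 0.145]
ee_rot: [0.003, -0.267, 0.964, -0.002]
ft_force: [0.5, -0.0, -0.7]
width: 0.2
finger_force: 59.5
motor conf 0.79 world [ 0.4605 -0.1012  0.5381] yaw deg 30.8 cost 0.083 tool offset mm [-2.  -1.5  0. ] width 0.2 F 59.5
t 42.62 p [ 0.457  -0.1007  0.1419] closing ang 120.98 tool z [ 0. -0. -1.] q6 -0.76 w 0.201
  option turn az units 35.16 deg -175.8 -> shift after turn [ 2.075 -2.712  0.031]
  option turn az units -0.84 deg 4.2 -> shift after turn [-2.075  2.712  0.031]
  option turn az units -36.84 deg 184.2 -> shift after turn [ 2.075 -2.712  0.031]
  shift now [-1.87   2.857  0.031]
```

```bash
python3 -m creep '[[8,[0,0,0],[0,0,-0.84]],[8,[-0.2,0.26,0],[0,0,0]],[8,[-0.4,0.55,0],[0,0,0]],[8,[-0.45,0.55,0],[0,0,0]],[8,[-0.4,0.55,0],[0,0,0]],[8,[-0.4,0.5,0],[0,0,0]],[8,[-0.22,0.3,0],[0,0,0]],[8,[0,0,0],[0,0,0]],[8,[0,0,0],[0,0,0]]]'; python3 hand.py motor 0.0323; python3 hand.py motor 0.0323; python3 go.py 0.465 0.104 0.06 125.2; python3 - <<'E'
from rig import eyes
from fit import *
import cv2
c=eyes.snapshot("wrist"); img=c["img"][:,:,::-1].copy()
# overlay the expected tray outline and well
q=json.load(open("poses.json"))["motor_tray_well"]
for lx,ly,z in((.093,.064,.013),(.081,.052,.013),(.021,.036,.013)):
    P=world(np.array([[-lx/2,-ly/2,0],[lx/2,-ly/2,0],[lx/2,ly/2,0],[-lx/2,ly/2,0]]),q,z)
    cv2.polylines(img,[np.round(proj(c,P)).astype(np.int32)],True,(0,0,255),1)
cv2.imwrite("pics/w10.png",img)
E
```

```text
time_s: 43.75
position: [0.4641, 0.1031, 0.1406]
ee_rot: [-0.001, -0.302, 0.953, -0.0]
ft_force: [0.3, -0.7, -0.9]
width: 0.201
finger_force: 59.5
motor conf 0.58 world [0.4646 0.1029 0.614 ] yaw deg 35.2 cost 0.125 tool offset mm [-0.3 -0.1 -0. ] width 0.198 F 59.5
motor conf 0.77 world [0.4649 0.1025 0.6123] yaw deg 35.1 cost 0.1 tool offset mm [-0.  -0.4 -0. ] width 0.203 F 59.5
t 43.95 p [0.4649 0.1028 0.1415] closing ang 125.1 tool z [-0. -0. -1.] q6 -0.39 w 0.2
  option turn az units 35.98 deg -179.9 -> shift after turn [ 0.012 -0.015  1.359]
  option turn az units -0.02 deg 0.1 -> shift after turn [-0.014  0.015  1.359]
  option turn az units -36.02 deg 180.1 -> shift after turn [ 0.012 -0.015  1.359]
  shift now [-0.014  0.015  1.359]
```

View pics/w10.png

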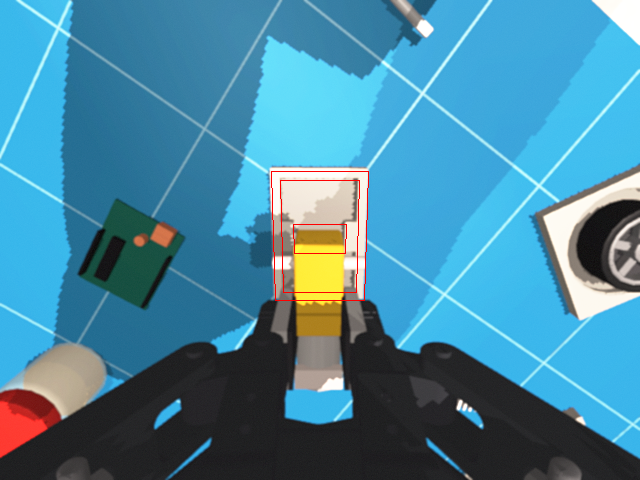

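The overlaid tray outline matches the real tray within about 2 px, and the motor is lined up with it. Lowering.

```bash
python3 -m creep '[[8,[-0.01,0.02,0.3],[0,0,0]],[8,[0,0,0.5],[0,0,0]],[8,[0,0,0.4],[0,0,0]],[8,[0,0,0.25],[0,0,0]],[8,[0,0,0.15],[0,0,0]],[8,[0,0,0.05],[0,0,0]],[8,[0,0,0],[0,0,0]]]';  python3 go.py 0.465 0.104 0.0375; python3 - <<'E'
from rig import eyes
import cv2
cv2.imwrite("pics/w11.png",eyes.snapshot("wrist")["img"][:,:,::-1])
E
```

```text
time_s: 44.88
position: [0.4651, 0.105, 0.0431]
ee_rot: [0.0, -0.302, 0.953, -0.0]
ft_force: [0.1, -0.2, -0.7]
width: 0.195
finger_force: 59.5
t 44.88 p [0.4651 0.105  0.0431] closing ang 125.17 tool z [ 0.001  0.    -1.   ] q6 -0.39 w 0.195
  shift now [ 0.011 -0.012  0.093]
```

View pics/w11.png

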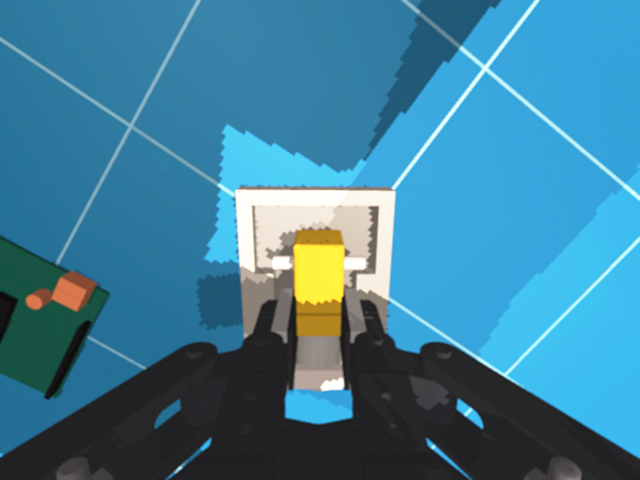

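The shaft (row 263) lies in the wide end, clear of the waist, and the motor is centred in the tray. Final lowering.

```bash
python3 -m creep '[[8,[0.01,-0.01,0.04],[0,0,0]],[8,[0,0,0],[0,0,0]]]'; python3 -m creep '[[8,[0,0,0.03],[0,0,0]],[8,[0,0,0],[0,0,0]]]'; python3 -m creep '[[8,[0,0,0.02],[0,0,0]],[8,[0,0,0],[0,0,0]]]'; python3 -m creep '[[8,[0,0,0.01],[0,0,0]],[8,[0,0,0],[0,0,0]]]'
```

```text
time_s: 45.18
position: [0.4647, 0.1042, 0.0405]
ee_rot: [0.0, -0.302, 0.953, -0.0]
ft_force: [0.1, -0.1, -0.3]
width: 0.197
finger_force: 59.5
time_s: 45.42
position: [0.4645, 0.1042, 0.0384]
ee_rot: [-0.0, -0.302, 0.953, 0.0]
ft_force: [-0.7, 0.4, -1.2]
width: 0.197
finger_force: 59.5
time_s: 45.68
position: [0.4647, 0.1043, 0.0374]
ee_rot: [0.0, -0.302, 0.953, 0.0]
ft_force: [-0.3, 0.8, 0.7]
width: 0.196
finger_force: 59.7
time_s: 45.92
position: [0.4648, 0.1043, 0.0374]
ee_rot: [0.0, -0.302, 0.953, -0.0]
ft_force: [-1.0, 0.6, 5.8]
width: 0.199
finger_force: 60.4
```

```bash
python3 -m creep '[[26,[0,0,0],[0,0,0]],[38,[0,0,0],[0,0,0]],[50,[0,0,0],[0,0,0]],[60,[0,0,0],[0,0,0]],[60,[0,0,-0.2],[0,0,0]],[60,[0,0,-0.4],[0,0,0]],[60,[0,0,-0.6],[0,0,0]],[60,[0,0,-0.7],[0,0,0]],[60,[0,0,-0.7],[0,0,0]],[60,[0,0,0],[0,0,0]]]'; python3 - <<'E'
from rig import eyes
from fit import *
import cv2
W=json.load(open("poses.json"))
c=eyes.snapshot("wrist"); cv2.imwrite("pics/w12.png",c["img"][:,:,::-1])
d=eyes.regions_of(c,"motor")[0]; r=fit("motor",[(c,d["mask"])],(.465,.104),.005); print("motor",r.x.round(3),r.fun)
for n in ("top","side"):
    c=eyes.snapshot(n); cv2.imwrite(f"pics/{n}9.png",c["img"][:,:,::-1])
    for th in("wheel","fan","pack","motor","jar"):
        w=W[th+"_tray_well"] if th!="jar" else W["jar"]
        for d in eyes.regions_of(c,th):
            b=back(c,d["point"],.015)
            if np.hypot(*(b[:2]-w[:2]))<.05:
                r=fit(th,[(c,d["mask"])],w[:2],.002 if th=="jar" else .005); print(n,th,(r.x-w).round(3),round(r.fun,3)); break
        else: print(n,th,"not found near")
E
```

```text
time_s: 47.18
position: [0.4672, 0.1048, 0.1973]
ee_rot: [0.005, -0.302, 0.953, -0.0]
ft_force: [-0.2, 0.4, -0.4]
width: 0.701
finger_force: 0.0
motor [0.465 0.104 0.614] 0.07292047339274166
top wheel not found near
top fan [-0.     0.002 -0.026] 0.105
top pack not found near
top motor [ 0.002  0.    -0.113] 0.552
top jar [-0.001  0.003 -0.051] 0.111
side wheel [-0.    -0.    -1.036] 0.08
side fan [ 0.001  0.    -0.002] 0.034
side pack not found near
side motor [0.    0.    0.034] 0.146
side jar [-0.     0.001 -0.015] 0.061
```

View pics/side9.png

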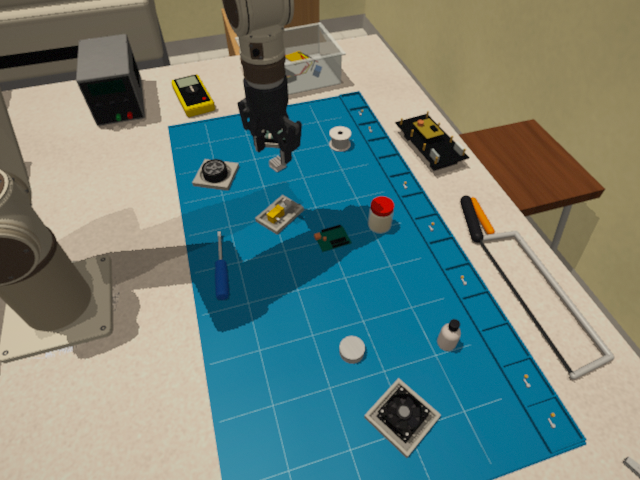

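View pics/w12.png

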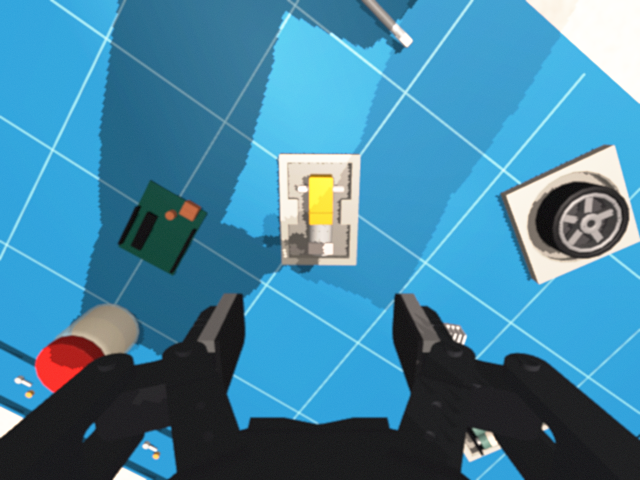

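Wheel, fan and motor sit flat in their wells and the jar is upright at (381,215). The arm hides the pack here, but the wrist fit after its release put it in its well, within about 1 mm of centre. Handing in.

```bash
python3 -c "
from rig import finish_job
print(finish_job())"
```

```text
the job is handed in; nothing more can be done
None
```

The wheel, fan, battery pack and gear motor were each set down flat and released in their own trays, the jar was still standing, and I handed the job in at about 47 s; no verdict came back.

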